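Fit the hatch panel into a loudspeaker cabinet

ROBOT

A 6-joint arm with a two-finger parallel gripper is mounted at the origin on the work surface. World frame = base frame: x ahead of the robot, y to its left, z up, the work surface at z = 0. Lengths are in m, angles in rad, forces in N, time in s.
With the tool pointing down it reaches from about 0.275 to 0.75 m from the base axis. Payload 10.2 kg.
Tool frame: the origin (TCP) lies at the centre of the arm's flange, where the gripper is bolted on; the fingertips stand 173 mm ahead of it and the grasp point (between the pads) lies 155 mm ahead of it; z points along the fingers, y is the line along which they close (so a half turn about z gives the same grasp; the last joint's range is limited). The gripper opens to 85 mm and grips with 20 to 120 N. Pads are 22 mm wide; open, the fingers measure 114 mm over their backs; the gripper's body (76 mm by 85 mm) begins 54 mm behind the grasp point. The pads swing forward as they close: fully open they stand 13 mm farther back than shut.
Start: joints at [0.879, 0.313, 1.498, -0, 1.331, -0.223], TCP at [0.237, 0.468, 0.405] pointing down, gripper open.
Joint ranges: [-2.94, 2.94], [-0.97, 2.17], [0.19, 2.56], [-1.23, 4.37], [0.02, 3.11], [-2.88, 2.88]. Speed limits (rad/s): [2.39, 2.39, 3.01, 3.14, 3.14, 3.14].

INTERFACE

Orientations are given as a 3x3 rotation matrix whose columns are the frame's x, y, z axes.
In Python, from plant import env, imaging gives the robot as it stands.
- The arm moves only by the tool move_arm, never from a script. Its argument "series" is a list of rows, each an object with "slide": the shift along the world's x, y, z in units of 40 mm (1.0 is 40 mm), a list of three; "roll": the turn about the world's z in units of 5 degrees (1.0 is 5 degrees). A call has 1 to 8 rows; each row is the pose to reach, as a shift and turn from the pose commanded when the call began; what a row does not reach only later rows make up. A row lasts 1/12 s, in which the tool goes at most 41.7 mm and 7.16 degrees, less where a joint would pass 70% of its speed; a pose out of reach is approached as far as the arm can. A call with a gripper value outside its range is refused whole. "grip" is the closure in counts, from 0 (fully open) to 255 (shut), set as the call begins (left out, the last holds). The fingers move at their own pace and stop on an object; the grip force is fixed at half the most. Time passes only in rows, so rows that repeat a pose let the fingers close. It gives the time, the measured TCP pose, the force, the opening and the grip force at its end, in the units of the state.
- env.get_state(): the state, without advancing time (a new reading comes with each control period).
- imaging.snapshot(name): name is "side" or "top" or "wrist"; returns a dict with "image" (400x640x3 uint8, blue, green, red), "range_z" (400x640 float32, m along the optical axis (not along the pixel's ray), 0 where there is no reading), "camera_matrix" (3x3 intrinsics, pixels), "extrinsics" (4x4, takes a point from world to camera coordinates). Camera axes: x right, y up, looking along -z (the intrinsics and any distortion apply to the point x, -y, -z); pixel columns grow to the right and rows downward; lengths in m; the calibration is good to about 2 mm. A picture is of the moment at which its call begins.
- env.sign_off(): hands the job in; it is judged then, once.
The state is a dict: "time": time; "joint_pos": joint angles; "joint_velocities": joint speeds; "effort": joint torques, N m; "tool_pos": TCP position; "tcp_rot": TCP orientation; "contact_force": force on the tool from outside, world axes, zero at the start; "moment": the same for the moment, N m; "width": opening from 0.0 (shut) to 1.0 (fully open); "gripper_force": force on a finger pad.
Only numpy, scipy, OpenCV 4.12 (cv2) and the standard library are available. Lean on these libraries where they do the work, as an engineer would, in place of code of your own. Each camera call takes 0.05 s, during which the arm holds its last target. There are 200 camera calls.

TASK

The black loudspeaker cabinet lies on its front with its hatch opening up. Take the long plywood hatch panel by its upright handle, tilt it lengthwise so that one end goes in first under the lip at one end of the opening, then lay it flat, handle up, on the two wooden ledges inside, centred so that both its ends are caught under the lips. Let go of it and leave the short panel where it stands.

Things in the scene. Friction and masses are not known exactly. Their poses are not given: they have to be found in the camera images.
- hatch_grip (a point): Long hatch panel, plywood, 180 (x) x 100 (y) x 6 mm, 0.15 to 0.31 kg, standing on the table to the robot's right (y below 0), ends alike. Upright handle block at its middle: 40 along x, 18 thick along y, 90 tall above the panel. This point is in the handle, centred, 76 mm above the panel's underside, 20 below the handle's top: pinch here, closing along y. z up, out of the panel.
- cabinet: Fixed black box 290 (x) x 160 (y) x 108 mm high, to the robot's left; origin centre of underside, z up, x away from the robot within 0.35 rad. Top opening, centred: 150 (x) x 124 (y). Cavity inside: 254 (x) x 124 (y), so at each x end a lip 8 mm thick (z 100 to 108) overhangs it by 52 mm; no lips along the y sides. Ends alike.
- ledge_level (a point): Point in the middle of the cabinet's cavity, level with the tops of its two wooden ledges (55 mm above the cabinet's underside); axes as the cabinet's. One ledge under each lip, full width, from 55 to 127 mm from this point along x; 45 mm headroom up to the lip. Between the ledges it is open down to a floor 45 mm lower. The long panel's underside ends at this level.
- short_hatch_grip (a point): The wrong panel, not to be used: same plywood and handle, but 100 mm long (x) by 100 mm wide; it would fall between the ledges. Point in its handle, 76 mm above its underside. It and the long panel may stand in either of two places to the robot's right.
Mind the look-alikes: they are no part of the job. Leave any blue or purple look-alike of the part that bears hatch_grip alone.

How it is judged:
By the outcome, as a careful person would: the job done as asked, in the order asked, and still so for the second after the job is handed in, with the robot touching nothing.
It also fails if it takes over 48 s, if anything falls off the work surface, if the arm or the gripper's body presses on something with over 40 N, if the wrist force passes 120 N, or if a joint passes its speed limit or range.

## Working session

There is one attempt and no reset: what is moved stays moved. The work goes in short steps, Python scripts to look and compute and a tool call to move; the robot and the scene stay as the last step left them, time stands still between calls to the robot, and variables do not carry over. Pictures are saved under pics/ and viewed, at most 10 in all, crops included, and the job is handed in when it is done.

Besides the shell and the picture viewer there is one more tool, called after "Request:" as name(argument=value, ...), one argument or row to a line, values as JSON. move_arm: Moves the arm, as the interface text tells. Its arguments: {"type":"object","properties":{"series":{"type":"array"},"grip":{"type":"number"}},"required":["series"]}

```bash
mkdir -p pics; ls; cat > h.py <<'E'
import sys; sys.path.insert(0,'.')
import numpy as np, cv2
from plant import env, imaging
def cloud(s):
    z=s["range_z"]; K=s["camera_matrix"]; v,u=np.indices(z.shape)
    p=np.stack([(u-K[0,2])/K[0,0]*z,-(v-K[1,2])/K[1,1]*z,-z],-1)
    E=np.array(s["extrinsics"]); w=(p-E[:3,3])@E[:3,:3]
    w[z<=0]=np.nan
    return w
E
python3 - <<'E'
from h import *
s=imaging.snapshot("top"); t=imaging.snapshot("side")
cv2.imwrite('pics/top.png',s["image"]);cv2.imwrite('pics/side.png',t["image"])
np.save('top.npy',cloud(s)); np.save('side.npy',cloud(t))
st=env.get_state(); print(st); print([k for k in s],s["camera_matrix"])
E
```

```text
pics
{'time': 0.1, 'joint_pos': array([ 8.78595706e-01,  3.13379067e-01,  1.49834034e+00,  3.59194495e-06,
        1.33101791e+00, -2.23398135e-01]), 'joint_velocities': array([ 6.32193758e-05, -2.29130800e-03, -1.41814703e-03,  7.94255105e-04,
       -1.19634912e-04, -1.07684704e-03]), 'effort': array([ 2.54975814e-03, -4.12898719e+01, -2.60139978e+01, -1.72479718e-04,
        3.09091760e-03, -2.27562259e-05]), 'tool_pos': array([0.23719256, 0.46832657, 0.40420768]), 'tcp_rot': array([[-8.92109506e-01,  4.51818649e-01, -7.33249817e-04],
       [ 4.51819171e-01,  8.92109110e-01, -8.78986911e-04],
       [ 2.56996163e-04, -1.11544890e-03, -9.99999345e-01]]), 'contact_force': array([0.24085661, 0.20154851, 0.22923241]), 'moment': array([0.02680859, 0.02620604, 0.00303213]), 'gripper_force': 0.0, 'width': 1.0033436779367289}
['image', 'range_z', 'camera_matrix', 'extrinsics'] [[380.81547716   0.         323.13100583]
 [  0.         380.81547716 200.50117973]
 [  0.           0.           1.        ]]
```

View pics/top.png

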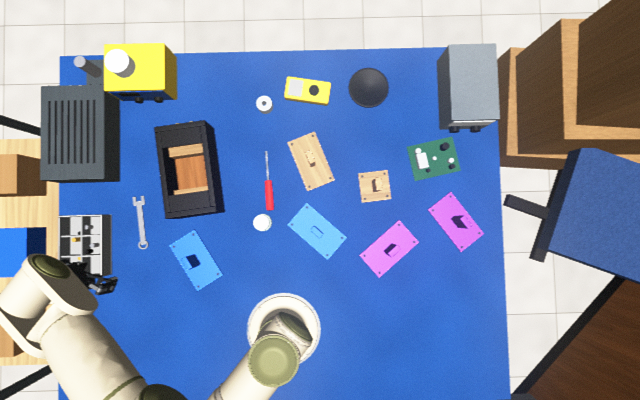

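View pics/side.png

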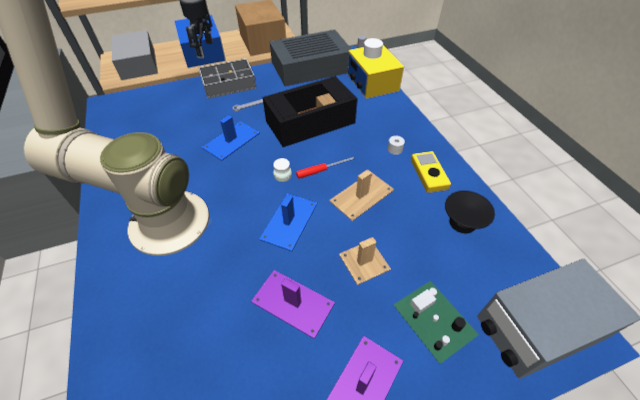

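The top view shows the long plywood panel at about (311,160), the short one at (375,186), the cabinet at (190,170) and blue/purple look-alikes lower down. Next I'll measure the poses.

```bash
python3 - <<'E'
from h import *
w=np.load('top.npy'); im=cv2.imread('pics/top.png').astype(int)
def rect(m):
    p=w[m][:,:2].astype(np.float32); r=cv2.minAreaRect(p*1000); print(len(p),r, 'z',np.percentile(w[m][:,2],[5,50,95]))
box=np.zeros(im.shape[:2],bool); box[120:200,280:345]=1
z=w[...,2]; brown=im[...,2]>im[...,0]+20
rect(box&brown&(z<.03)); rect(box&(z>.08))
box[:]=0; box[160:210,350:400]=1
rect(box&brown&(z<.03)); rect(box&(z>.08))
box[:]=0; box[110:225,145:230]=1
rect(box&(z>.098)&(z<.12))
# ledges and rim inner check
rect(box&(z>.04)&(z<.07)&brown)
E
```

```text
1437 ((562.8603515625, -106.07408905029297), (180.1658935546875, 99.7972412109375), 20.61091423034668) z [0.00233952 0.00695135 0.01115757]
74 ((562.364990234375, -106.82463073730469), (40.68338394165039, 17.40546417236328), 20.423315048217773) z [0.09128215 0.09666515 0.09941078]
731 ((472.4480285644531, -319.12408447265625), (98.4140625, 99.58351135253906), 5.5829267501831055) z [0.00249773 0.00734116 0.0116733 ]
84 ((472.040283203125, -319.7908020019531), (40.06387710571289, 18.37537384033203), 5.535205841064453) z [0.08579647 0.09658837 0.10000317]
3005 ((532.5547485351562, 282.61944580078125), (290.5044250488281, 163.52783203125), 6.724843502044678) z [0.10395541 0.10846268 0.11219009]
514 ((576.4227905273438, 295.5085754394531), (228.30003356933594, 112.00607299804688), 6.73448371887207) z [0.04980188 0.05564564 0.06022229]
```

Request:
move_arm(
  series=[
    {"slide":[0.5,-0.88,0],"roll":1},
    {"slide":[1,-1.76,0],"roll":2},
    {"slide":[1.5,-2.65,0],"roll":3},
    {"slide":[2,-3.53,0],"roll":4},
    {"slide":[2.5,-4.4,0],"roll":5},
    {"slide":[3,-5.3,0],"roll":6},
    {"slide":[3.5,-6.2,0],"roll":7},
    {"slide":[4,-7,0],"roll":8},
  ],
  grip=0,
)

```text
time: 0.77
tool_pos: [0.3976, 0.1862, 0.4046]
tcp_rot: [[-0.973, -0.231, -0.0], [-0.231, 0.973, -0.0], [0.0, -0.0, -1.0]]
contact_force: [0.8, 1.2, -0.1]
width: 0.999
gripper_force: 0.0
```

Request:
move_arm(
  series=[
    {"slide":[0.5,-0.88,0],"roll":1},
    {"slide":[1,-1.76,0],"roll":1.47},
    {"slide":[1.5,-2.65,0],"roll":1.47},
    {"slide":[2,-3.53,0],"roll":1.47},
    {"slide":[2.5,-4.4,0],"roll":1.47},
    {"slide":[3,-5.3,0],"roll":1.47},
    {"slide":[3.5,-6.2,0],"roll":1.47},
    {"slide":[4.13,-7.37,0],"roll":1.47},
  ],
)

```text
time: 1.43
tool_pos: [0.5575, -0.0983, 0.4044]
tcp_rot: [[-0.937, -0.35, -0.001], [-0.35, 0.937, 0.0], [0.0, 0.0, -1.0]]
contact_force: [0.2, 1.1, 0.2]
width: 1.0
gripper_force: 0.0
```

Request:
move_arm(
  series=[
    {"slide":[0,0,-0.6]},
    {"slide":[0,0,-0.6]},
  ],
)

```text
invalid input
```

Request:
move_arm(
  series=[
    {"slide":[0,0,-0.8],"roll":0},
    {"slide":[0,0,-1.6],"roll":0},
    {"slide":[0,0,-1.6],"roll":0},
  ],
)

```text
time: 1.68
tool_pos: [0.5561, -0.0967, 0.3346]
tcp_rot: [[-0.937, -0.349, -0.01], [-0.349, 0.937, 0.004], [0.008, 0.008, -1.0]]
contact_force: [-0.9, 0.7, -0.4]
width: 0.999
gripper_force: 0.0
```

```bash
python3 - <<'E'
from h import *
s=imaging.snapshot("wrist"); w=cloud(s); cv2.imwrite('pics/w1.png',s["image"])
st=env.get_state(); t=st['tool_pos']; print(t,st['tcp_rot'][:,1])
m=(w[...,2]>.085)&(w[...,2]<.102)&(np.hypot(w[...,0]-.5625,w[...,1]+.1067)<.035)
print(m.sum(),cv2.minAreaRect(w[m][:,:2].astype(np.float32)*1000))
E
```

```text
[ 0.55660769 -0.0963711   0.33820455] [-0.34969329  0.93685356  0.00447311]
1238 ((562.1603393554688, -106.2913589477539), (39.73799133300781, 17.821779251098633), 20.43240737915039)
```

View pics/w1.png

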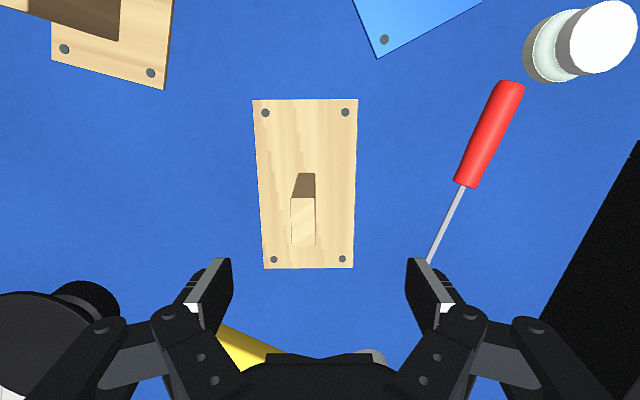

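The wrist view shows the long panel undisturbed, with its handle at (302,220) between the fingers. The remaining offset is about 6/-10 mm.

Request:
move_arm(
  series=[
    {"slide":[0.14,-0.25,0],"roll":0},
    {"slide":[0.14,-0.25,-0.6],"roll":0},
    {"slide":[0.14,-0.25,-1.2],"roll":0},
    {"slide":[0.14,-0.25,-1.8],"roll":0},
    {"slide":[0.14,-0.25,-2.3],"roll":0},
    {"slide":[0.14,-0.25,-2.6],"roll":0},
    {"slide":[0.14,-0.25,-2.6],"roll":0},
    {"slide":[0.14,-0.25,-2.6],"roll":0},
  ],
)

```text
time: 2.4
tool_pos: [0.5634, -0.1067, 0.2385]
tcp_rot: [[-0.937, -0.35, 0.002], [-0.35, 0.937, -0.001], [-0.002, -0.002, -1.0]]
contact_force: [-0.9, -0.2, -0.2]
width: 0.999
gripper_force: 0.0
```

Request:
move_arm(
  series=[
    {"slide":[0,0,0],"roll":0},
    {"slide":[0,0,0],"roll":0},
    {"slide":[0,0,0],"roll":0},
    {"slide":[0,0,0],"roll":0},
    {"slide":[0,0,0],"roll":0},
    {"slide":[0,0,0],"roll":0},
    {"slide":[0,0,0],"roll":0},
    {"slide":[0,0,0],"roll":0},
  ],
  grip=255,
)

```text
time: 3.07
tool_pos: [0.5626, -0.1063, 0.2369]
tcp_rot: [[-0.937, -0.35, 0.0], [-0.35, 0.937, -0.0], [-0.0, -0.0, -1.0]]
contact_force: [-0.9, 2.0, 3.0]
width: 0.199
gripper_force: 63.1
```

Request:
move_arm(
  series=[
    {"slide":[0,0,0.4],"roll":0},
    {"slide":[0,0,1.2],"roll":0},
    {"slide":[0,0,2.0],"roll":0},
    {"slide":[0,0,2.8],"roll":0},
    {"slide":[0,0.3,3.6],"roll":-0.3},
    {"slide":[0,0.9,4.1],"roll":-0.7},
    {"slide":[0,1.8,4.1],"roll":-1.2},
    {"slide":[0,2.7,4.1],"roll":-1.7},
  ],
)

```text
time: 3.73
tool_pos: [0.5624, 0.0024, 0.4016]
tcp_rot: [[-0.979, -0.204, 0.002], [-0.204, 0.979, -0.0], [-0.002, -0.001, -1.0]]
contact_force: [-0.2, -0.2, -3.1]
width: 0.202
gripper_force: 62.3
```

Request:
move_arm(
  series=[
    {"slide":[0,0.9,0],"roll":-0.5},
    {"slide":[0,1.8,0],"roll":-1.05},
    {"slide":[0,2.7,0],"roll":-1.05},
    {"slide":[-0.1,3.6,0],"roll":-1.05},
    {"slide":[-0.2,4.5,0],"roll":-1.05},
    {"slide":[-0.25,5.4,0],"roll":-1.05},
    {"slide":[-0.25,6.2,0],"roll":-1.05},
    {"slide":[-0.25,6.7,0],"roll":-1.05},
  ],
)

```text
time: 4.4
tool_pos: [0.5518, 0.2727, 0.4]
tcp_rot: [[-0.993, -0.12, -0.001], [-0.12, 0.993, 0.0], [0.001, 0.0, -1.0]]
contact_force: [-0.6, 1.1, -3.2]
width: 0.202
gripper_force: 62.4
```

Request:
move_arm(
  series=[
    {"slide":[0,0.2,0],"roll":0},
    {"slide":[0,0.38,0],"roll":0},
    {"slide":[0,0.38,0],"roll":0},
    {"slide":[0,0.38,0],"roll":0},
  ],
)

```text
time: 4.73
tool_pos: [0.5528, 0.2841, 0.4005]
tcp_rot: [[-0.993, -0.117, -0.0], [-0.117, 0.993, -0.001], [0.0, -0.001, -1.0]]
contact_force: [0.3, -0.2, -3.1]
width: 0.202
gripper_force: 62.4
```

```bash
cat >> h.py <<'E'
C=np.array([.5325,.2826]); a=np.radians(6.72); R2=np.array([[np.cos(a),-np.sin(a)],[np.sin(a),np.cos(a)]])
def hand():
    st=env.get_state(); t=st['tool_pos']; l=(t[:2]-C)@R2*1000
    y=st['tcp_rot'][:,1]
    print('s,y',l.round(1),'H',round((t[2]-.155)*1000,1),'yaw',np.degrees(np.arctan2(-y[0],y[1])).round(2),'F',st['contact_force'].round(1),'t',st['time'])
    return l
E
python3 - <<'E'
from h import *
hand()
for n in("side","wrist"):
    s=imaging.snapshot(n); np.save(n+'.npy',cloud(s)); cv2.imwrite(f'pics/{n}2.png',s["image"])
E
```

```text
s,y [20.3 -0.9] H 245.5 yaw 6.7 F [ 0.3 -0.2 -3.1] t 4.7333
```

View pics/side2.png

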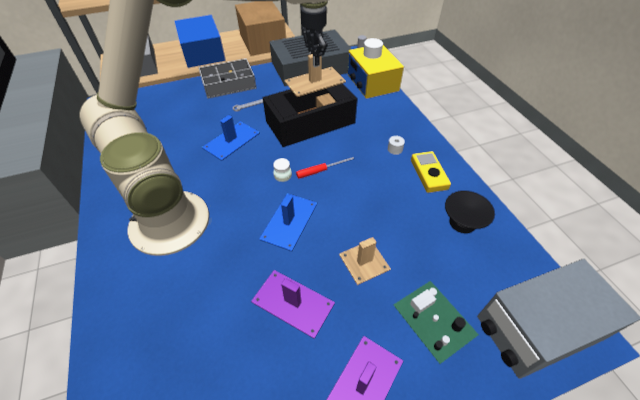

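The side view shows the panel level in the gripper at about (312,85), above the opening. Next: lower it so the far end catches the far lip's edge, and tilt it in the grip.

Request:
move_arm(
  series=[
    {"slide":[0,0.02,-0.3],"roll":0},
    {"slide":[0,0.02,-0.7],"roll":0},
    {"slide":[0,0.02,-1.1],"roll":0},
    {"slide":[0,0.02,-1.3],"roll":0},
    {"slide":[0,0.02,-1.3],"roll":0},
  ],
)

```text
time: 5.25
tool_pos: [0.5526, 0.2849, 0.347]
tcp_rot: [[-0.993, -0.116, -0.003], [-0.116, 0.993, -0.001], [0.003, -0.001, -1.0]]
contact_force: [-1.6, -0.8, -2.8]
width: 0.203
gripper_force: 62.3
```

Request:
move_arm(
  series=[
    {"slide":[0,0,-0.08],"roll":0},
    {"slide":[-0.1,-0.01,-0.16],"roll":0},
    {"slide":[-0.2,-0.02,-0.24],"roll":0},
    {"slide":[-0.3,-0.03,-0.32],"roll":0},
    {"slide":[-0.38,-0.04,-0.36],"roll":0},
    {"slide":[-0.38,-0.04,-0.36],"roll":0},
  ],
)

```text
time: 5.75
tool_pos: [0.5368, 0.2841, 0.3349]
tcp_rot: [[-0.993, -0.118, 0.001], [-0.118, 0.993, 0.0], [-0.001, 0.0, -1.0]]
contact_force: [0.5, -0.3, 5.2]
width: 0.204
gripper_force: 64.2
```

```bash
cat >> h.py <<'E'
def panel(n="side"):
    s=imaging.snapshot(n); w=cloud(s); im=s["image"].astype(int)
    q=(w[...,:2]-C)@R2*1000; z=w[...,2]*1000
    m=(im[...,2]>im[...,0]+20)&(abs(q[...,0])<150)&(abs(q[...,1])<70)&(z>45)&(z<260)
    return s,np.stack([q[...,0][m],q[...,1][m],z[m]],1)
def tilt(n="side"):
    s,p=panel(n); 
    # panel top: RANSAC plane along x-z
    best=None; g=np.random.default_rng(0)
    for _ in range(2000):
        i,j=g.integers(len(p),size=2)
        if abs(p[i,0]-p[j,0])<40: continue
        k=(p[j,2]-p[i,2])/(p[j,0]-p[i,0]); m=abs(p[:,2]-p[i,2]-k*(p[:,0]-p[i,0]))<3
        if abs(k)<.7 and (best is None or m.sum()>best.sum()): best=m
    k,c=np.polyfit(p[best,0],p[best,2],1); x=p[best,0]; y=p[best,1]
    print(n,'tilt',np.degrees(np.arctan(k)).round(1),'z at x=0',c.round(1),'x',np.percentile(x,[1,99]).round(1),'y',np.percentile(y,[1,99]).round(1),'n',best.sum())
    return s
E
python3 - <<'E'
from h import *
hand(); s=tilt(); tilt("top"); cv2.imwrite('pics/s3.png',cv2.resize(s["image"][20:170,220:400],None,fx=4,fy=4))
E
```

```text
s,y [4.5 1. ] H 179.9 yaw 6.75 F [ 0.5 -0.3  5.2] t 5.75
side tilt 8.4 z at x=0 101.6 x [-63.  105.9] y [-53.4  48.4] n 751
top tilt 8.3 z at x=0 103.4 x [-70.6 104.5] y [-51.3  33.7] n 1099
```

View pics/s3.png

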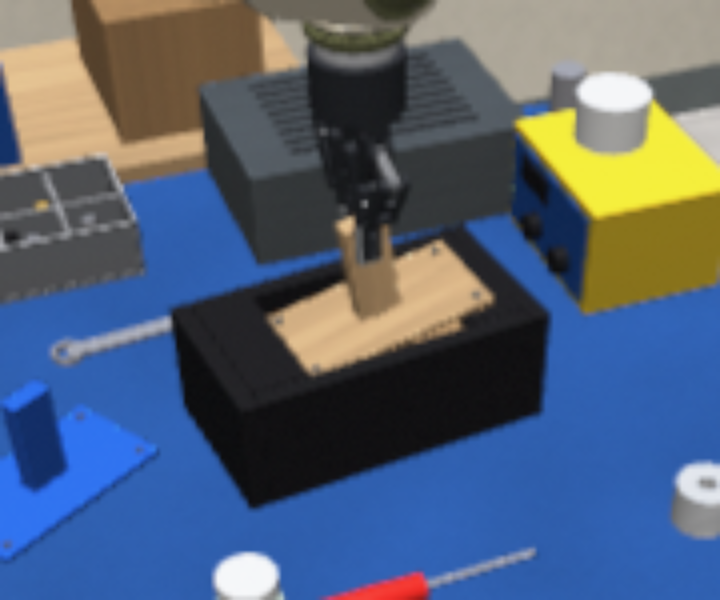

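The panel is pivoting in the grip as planned: 8° so far, with the near end at crop (300,345) inside the opening. Continuing.

Request:
move_arm(
  series=[
    {"slide":[-0.08,-0.01,-0.08],"roll":0},
    {"slide":[-0.16,-0.02,-0.16],"roll":0},
    {"slide":[-0.24,-0.03,-0.24],"roll":0},
    {"slide":[-0.32,-0.04,-0.32],"roll":0},
    {"slide":[-0.38,-0.05,-0.38],"roll":0},
    {"slide":[-0.38,-0.05,-0.38],"roll":0},
  ],
)

```text
time: 6.35
tool_pos: [0.5216, 0.2821, 0.3186]
tcp_rot: [[-0.993, -0.118, -0.002], [-0.118, 0.993, -0.0], [0.002, -0.0, -1.0]]
contact_force: [-1.2, 0.9, 4.2]
width: 0.198
gripper_force: 66.3
```

```bash
python3 - <<'E'
from h import *
hand(); s=tilt(); tilt("top")
E
```

```text
s,y [-10.9   0.8] H 163.6 yaw 6.75 F [-1.2  0.9  4.2] t 6.35
side tilt 19.4 z at x=0 86.2 x [-50.7 101.2] y [-51.1  47.6] n 607
top tilt 19.4 z at x=0 88.3 x [-66.7 100.2] y [-51.5  36.1] n 993
```

Request:
move_arm(
  series=[
    {"slide":[0,0,0.12],"roll":0},
    {"slide":[-0.25,-0.03,0.12],"roll":0},
    {"slide":[-0.5,-0.06,0.12],"roll":0},
    {"slide":[-0.75,-0.09,0.12],"roll":0},
    {"slide":[-0.97,-0.12,0.12],"roll":0},
    {"slide":[-0.97,-0.12,0.12],"roll":0},
  ],
)

```text
time: 6.95
tool_pos: [0.4822, 0.2772, 0.3233]
tcp_rot: [[-0.993, -0.118, -0.003], [-0.118, 0.993, -0.001], [0.003, -0.001, -1.0]]
contact_force: [-0.7, -0.9, -1.6]
width: 0.202
gripper_force: 65.4
```

```bash
python3 - <<'E'
from h import *
hand(); s=tilt(); tilt("top"); cv2.imwrite('pics/s4.png',cv2.resize(s["image"][20:170,220:400],None,fx=4,fy=4))
E
```

```text
s,y [-50.6   0.5] H 168.3 yaw 6.76 F [-0.7 -0.9 -1.6] t 6.95
side tilt 19.0 z at x=0 104.6 x [-58.9  61.6] y [-51.3  48.7] n 531
top tilt 19.3 z at x=0 106.7 x [-70.7  61.2] y [-51.7  37.8] n 794
```

View pics/s4.png

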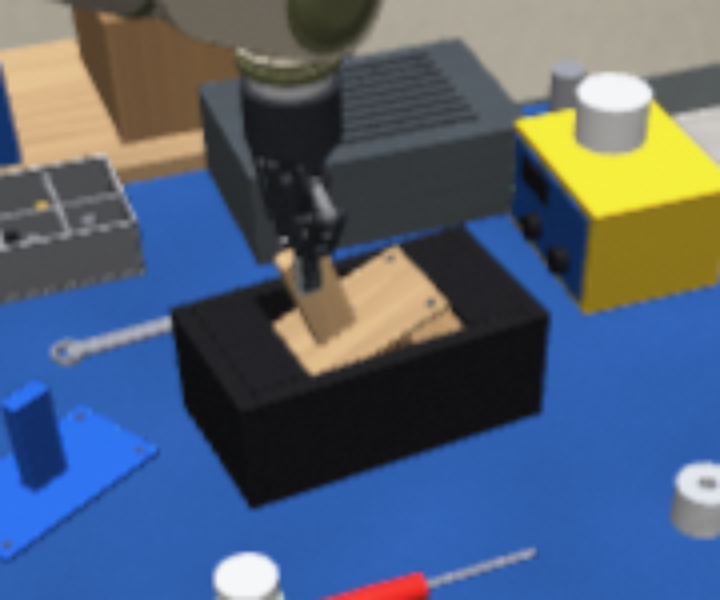

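The near end is under the near lip at crop (300,350), and the far end at (430,300) is inside the opening's edge. Next: lay it flat by pressing down on the near ledge while drifting toward the far end.

Request:
move_arm(
  series=[
    {"slide":[0,0,-0.13],"roll":0},
    {"slide":[0.1,0.01,-0.23],"roll":0},
    {"slide":[0.2,0.02,-0.33],"roll":0},
    {"slide":[0.3,0.04,-0.43],"roll":0},
    {"slide":[0.4,0.05,-0.53],"roll":0},
    {"slide":[0.5,0.06,-0.63],"roll":0},
    {"slide":[0.6,0.07,-0.73],"roll":0},
    {"slide":[0.63,0.07,-0.76],"roll":0},
  ],
)

```text
time: 7.72
tool_pos: [0.5108, 0.2801, 0.2953]
tcp_rot: [[-0.993, -0.117, 0.008], [-0.117, 0.993, 0.002], [-0.008, 0.001, -1.0]]
contact_force: [7.0, 1.7, 11.9]
width: 0.197
gripper_force: 68.1
```

```bash
python3 - <<'E'
from h import *
hand(); s=tilt(); tilt("top")
E
```

```text
s,y [-21.9   0.1] H 140.3 yaw 6.7 F [ 7.   1.7 11.9] t 7.7167
side tilt 3.0 z at x=0 66.7 x [-48.1  77.2] y [-14.9  47.5] n 246
top tilt 3.3 z at x=0 67.7 x [-68.8  74.6] y [-50.6  30.9] n 751
```

Request:
move_arm(
  series=[
    {"slide":[0,0,-0.04],"roll":0},
    {"slide":[0,0,-0.08],"roll":0},
    {"slide":[0,0,-0.1],"roll":0},
    {"slide":[0,0,-0.1],"roll":0},
  ],
)

```text
time: 8.15
tool_pos: [0.5104, 0.2801, 0.2917]
tcp_rot: [[-0.993, -0.117, 0.007], [-0.117, 0.993, 0.002], [-0.008, 0.001, -1.0]]
contact_force: [6.3, 0.7, 12.0]
width: 0.2
gripper_force: 68.7
```

```bash
python3 - <<'E'
from h import *
hand(); s=tilt(); tilt("top")
E
```

```text
s,y [-22.2   0.1] H 136.7 yaw 6.71 F [ 6.3  0.7 12. ] t 8.15
side tilt 0.9 z at x=0 62.4 x [-48.1  73.7] y [-8.8 48.6] n 195
top tilt 0.9 z at x=0 63.7 x [-68.8  70.8] y [-49.   30.2] n 698
```

Request:
move_arm(
  series=[
    {"slide":[0.1,0.01,0],"roll":0},
    {"slide":[0.2,0.02,0],"roll":0},
    {"slide":[0.3,0.03,0],"roll":0},
    {"slide":[0.4,0.05,-0.02],"roll":0},
    {"slide":[0.5,0.06,-0.04],"roll":0},
    {"slide":[0.54,0.06,-0.04],"roll":0},
    {"slide":[0.54,0.06,-0.04],"roll":0},
  ],
)

```text
time: 8.83
tool_pos: [0.5306, 0.2828, 0.2901]
tcp_rot: [[-0.993, -0.117, 0.0], [-0.117, 0.993, 0.001], [-0.001, 0.001, -1.0]]
contact_force: [-9.6, -0.2, 21.2]
width: 0.202
gripper_force: 70.0
```

```bash
python3 - <<'E'
from h import *
hand(); print(env.get_state()['tcp_rot'][:,2]); s=tilt(); tilt("top")
E
```

```text
s,y [-1.9  0.4] H 135.1 yaw 6.75 F [-9.6 -0.2 21.2] t 8.8333
[ 4.14758112e-04  8.86489789e-04 -9.99999521e-01]
side tilt -0.7 z at x=0 60.0 x [-47.3 103.9] y [-2.9 54.6] n 227
top tilt -0.1 z at x=0 61.3 x [-68.7  83.2] y [-48.5  29.5] n 715
```

Request:
move_arm(
  series=[
    {"slide":[0.05,0,0],"roll":0},
    {"slide":[0.05,0,0.03],"roll":0},
    {"slide":[0.05,0,0.03],"roll":0},
  ],
)

```text
time: 9.18
tool_pos: [0.5325, 0.2828, 0.2901]
tcp_rot: [[-0.993, -0.117, 0.0], [-0.117, 0.993, 0.001], [-0.0, 0.001, -1.0]]
contact_force: [-4.4, 1.2, 13.0]
width: 0.198
gripper_force: 68.7
```

Request:
move_arm(
  series=[
    {"slide":[0,0,0],"roll":0},
    {"slide":[0,0,0],"roll":0},
    {"slide":[0,0,0],"roll":0},
    {"slide":[0,0,0],"roll":0},
    {"slide":[0,0,0],"roll":0},
    {"slide":[0,0,0],"roll":0},
    {"slide":[0,0,0],"roll":0},
    {"slide":[0,0,0],"roll":0},
  ],
  grip=0,
)

```text
time: 9.85
tool_pos: [0.5322, 0.2824, 0.2891]
tcp_rot: [[-0.993, -0.117, 0.0], [-0.117, 0.993, -0.0], [-0.0, -0.0, -1.0]]
contact_force: [0.1, 0.7, 0.2]
width: 1.001
gripper_force: 0.0
```

Request:
move_arm(
  series=[
    {"slide":[0,0,0.3],"roll":0},
    {"slide":[0,0,0.8],"roll":0},
    {"slide":[0,0,1.5],"roll":0},
    {"slide":[0,0,2.2],"roll":0},
    {"slide":[0,0,3],"roll":0},
    {"slide":[0,-0.8,3.3],"roll":0},
    {"slide":[0,-1.7,3.3],"roll":0},
    {"slide":[0,-2.5,3.3],"roll":0},
  ],
)

```text
time: 10.52
tool_pos: [0.5318, 0.1813, 0.4221]
tcp_rot: [[-0.993, -0.118, 0.002], [-0.118, 0.993, -0.0], [-0.002, -0.0, -1.0]]
contact_force: [1.0, -0.2, 0.0]
width: 1.003
gripper_force: 0.0
```

Request:
move_arm(
  series=[
    {"slide":[0,-0.8,0],"roll":0},
    {"slide":[0,-1.6,0],"roll":0},
    {"slide":[0,-2,0],"roll":0},
    {"slide":[0,-2,0],"roll":0},
  ],
)

```text
time: 10.85
tool_pos: [0.5323, 0.0997, 0.4212]
tcp_rot: [[-0.994, -0.114, 0.0], [-0.114, 0.994, -0.001], [-0.0, -0.001, -1.0]]
contact_force: [-0.6, -1.4, -0.4]
width: 1.002
gripper_force: 0.0
```

```bash
python3 - <<'E'
from h import *
hand(); s=tilt(); t=tilt("top")
w=cloud(t); q=(w[...,:2]-C)@R2*1000; z=w[...,2]*1000
m=(z>138)&(z<160)&(abs(q[...,0])<60)&(abs(q[...,1])<40)
print(m.sum(),cv2.minAreaRect(q[m].astype(np.float32)),np.median(z[m]))
a=cv2.resize(s["image"][20:170,220:400],None,fx=3,fy=3)
b=cv2.resize(t["image"][110:225,140:235],None,fx=3,fy=3)
c=np.zeros((450,a.shape[1]+b.shape[1],3),np.uint8); c[:450,:a.shape[1]]=a; c[:b.shape[0],a.shape[1]:]=b
cv2.imwrite('pics/f.png',c[:, :800] if c.shape[1]<=825 else cv2.resize(c,None,fx=.9,fy=.9))
E
```

```text
s,y [ -21.6 -181.6] H 266.2 yaw 6.54 F [-0.6 -1.4 -0.4] t 10.85
side tilt -0.1 z at x=0 60.4 x [-47.1  92.9] y [-4.1 50.3] n 225
top tilt -2.1 z at x=0 61.8 x [-26.7  22.7] y [-49.3   0.5] n 134
0 ((0.0, 0.0), (0.0, 0.0), 0.0) nan
  return _methods._mean(a, axis=axis, dtype=dtype,
  ret = ret.dtype.type(ret / rcount)
```

View pics/f.png

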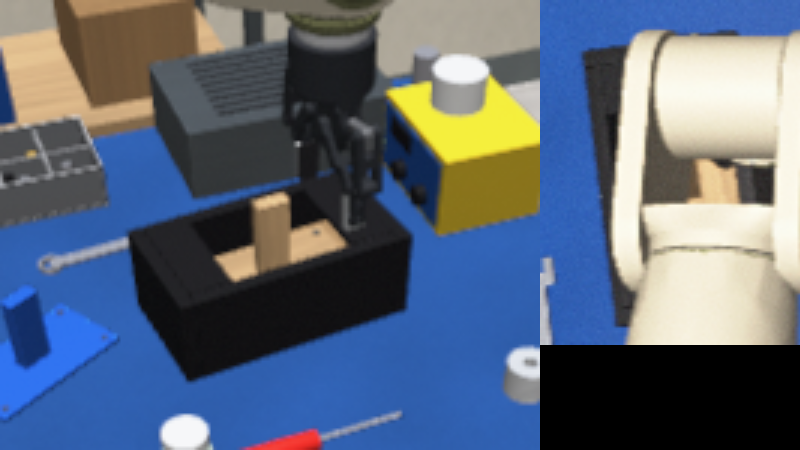

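The panel lies flat with its handle upright at (270,230) and the gripper clear. A quick centring check on the handle, then hand in.

```bash
python3 - <<'E'
from h import *
s,p=panel(); m=(p[:,2]>110)&(p[:,2]<160)&(abs(p[:,0])<60); x=p[m]
print(m.sum(),np.percentile(x[:,0],[3,50,97]),np.percentile(x[:,1],[3,97]),x[:,2].max())
if abs(np.percentile(x[:,0],[3,97]).mean())<5: print(env.sign_off())
E
```

```text
160 [-16.65176688   0.4931247   22.08701707] [-13.03860005   5.50477892] 152.7518543037409
the job is handed in; nothing more can be done
None
```

The long hatch panel lies flat on both ledges, handle up, centred to within about 3 mm. Both its ends are under the lips and it has been released. The short panel was not touched, and the job was handed in at about 11 s of the 48 s allowed.

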